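# Stop the test and raise the guard window to the pointer

### The job

The amplifier in the high-voltage test enclosure has to come out: first press the large mushroom stop button on the control station all the way down while the window is still shut, then push the counterweighted window up with your fingers from beneath its lip until the front edge of the lip is level with the pointer on the left guide channel, and leave it standing there. Do not pinch the lip, do not fling the window, and do not press the small start button; leave the pointer, the amplifier and everything else on the bench where they are.

Things in the scene. Friction and masses are not known exactly. Their poses are not given: they have to be found in the camera images.
- enclosure: fixed test enclosure: white plinth 240 deep x 420 wide x 100 mm high, on it a clear box and, at the front, two upright aluminium guide channels 30 mm wide (centres 195 mm left and right, front faces in the plinth's front plane, tops at 530 mm). Origin: at bench level in the middle, 130 mm behind the front face. The front faces its own -x, to the robot; +y is the left channel; z up.
- window (a joint): height of the window above its shut position, m (0 shut, 0.2 top). The framed clear pane, 352 wide x 205 mm high, slides straight up between the channels. Two steel counterweights on rods outside the channels balance it and sink as it rises; it stays where it is left and takes 2 to 6 N of upward push to move slowly.
- lip_edge (a point): middle of the front edge of the lip, mid-thickness; moves with the window; 104 mm above the bench when shut. Axes as the enclosure's. The lip is an aluminium flange 346 wide, 8 mm thick, its flat underside free from the rounded front edge back 34 mm to the plinth, only air below. A sloping cap covers its top, up to the pane 40 mm higher; fingers on cap and underside at once pinch.
- pointer_tip (a point): the point of the black pointer, a wedge-shaped clip set on the left channel 80 to 170 mm above the level of the shut lip; its tip points right at the end of the lip and marks the height for the lip's front edge. It stands 34 mm ahead of the channel's front face and 3 mm beside the end of the lip.
- pointer (a joint): setting of the pointer along the channel: height of its tip above the front edge of the shut lip, m. The window is right when window equals it.
- station: grey control station, fixed on the bench in front of the enclosure, to its left or its right, 75 (x) x 150 (y) x 52 mm high, two black buttons on its top 74 mm apart. Origin: centre of its underside.
- stop (a joint): travel of the stop button, m (0 up, 0.006 fully down; counts as pressed from 0.0045). It springs back; starts moving at 1.5 N, fully down at 4.5 N.
- stop_top (a point): middle of the top of the stop button: the large mushroom head, 44 mm across, top 80 mm above the bench, 36 mm to the +y side of the station's middle.
- start (a joint): travel of the start button, m (0 up). Must not be pressed.
- start_top (a point): middle of the top of the small flat start button, 22 mm across in a steel collar, top 62 mm above the bench, 38 mm to the -y side of the station's middle.
- amplifier: open amplifier chassis inside the enclosure, 155 deep x 280 wide x 66 mm high. Origin: centre of its underside. Leave alone.
- meter: hand-held meter lying on its back, 150 (x) x 86 x 44 mm, on the other side of the enclosure's front from the station. Origin: centre of its underside. Leave alone.
- screwdriver: screwdriver lying on the mat in front of the enclosure, along its x, 200 mm long and 26 mm high. Origin on its underside near the middle. Leave alone.
- pen: black pen lying on the mat, 143 mm long along its x, 18 mm high. Origin on its underside near the middle. Leave alone.
- tape: roll of black tape lying flat, 90 mm across, 19 mm high. Origin: centre of its underside. Leave alone.
- control_knob: aluminium knob 34 mm across, 22 mm high, standing on the mat under or near one end of the lip. Origin: centre of its underside. Leave alone.

How it is judged:
By the outcome, as a careful person would: the job done as asked, in the order asked, and still so for the second after the job is handed in, with the robot touching nothing.
It also fails if it takes over 58 s, if anything falls off the work surface, if the arm or the gripper's body presses on something with over 40 N, if the wrist force passes 120 N, or if a joint passes its speed limit or range.

### The arm

A 6-joint arm with a two-finger parallel gripper is mounted at the origin on the work surface. World frame = base frame: x ahead of the robot, y to its left, z up, the work surface at z = 0. Lengths are in m, angles in rad, forces in N, time in s.
With the tool pointing down it reaches from about 0.35 to 0.95 m from the base axis. Payload 17.4 kg.
Tool frame: the origin (TCP) lies at the very end of the fingers, on their centre line; the grasp point (between the pads) lies 19 mm behind it; z points along the fingers, y is the line along which they close (so a half turn about z gives the same grasp; the last joint's range is limited). The gripper opens to 93 mm and grips with 3 to 60 N. Pads are 15 mm wide; open, the fingers measure 128 mm over their backs; the gripper's body (75 mm by 188 mm) begins 65 mm behind the grasp point.
Start: joints at [1.089, 0.116, 1.442, -0, 1.584, -0.038], TCP at [0.29, 0.61, 0.219] pointing down, gripper open.
Joint ranges: [-2.83, 2.83], [-0.83, 2.19], [0.07, 2.5], [-1.14, 4.28], [0.01, 3], [-2.97, 2.97]. Speed limits (rad/s): [1.89, 1.89, 2.22, 3.14, 3.14, 3.14].

### API

Orientations are given as a rotation vector (axis times angle).
In Python, from rig import * gives the robot as it stands.
- The arm moves only by the tool step_arm, never from a script. Its argument "moves" is a list of rows, each an object of numbers: "gripper": the opening, from 0 (shut) to 1 (fully open); "tx", "ty", "tz": the shift along the tool's x, y, z in cm; "ax", "ay", "az": the turn, a rotation vector about the tool's x, y, z in rad. A call has 1 to 8 rows; each row shifts and turns the commanded pose from where the row before left it, along the tool's axes as they then stand; what a row does not reach is not made up. A row lasts 1/12 s, in which the tool goes at most 41.7 mm and 7.16 degrees, less where a joint would pass 70% of its speed; a pose out of reach is approached as far as the arm can. A call is refused whole if a number of a shift passes 4.17 or a number of a turn 0.125, either way. A call with a gripper value outside its range is refused whole. The fingers move at their own pace and stop on an object; "grip_force" is the grip in N (left out, the last holds). Time passes only in rows, so rows that do not move let the fingers close. It gives the time, the measured TCP pose, the force, the opening and the grip force at its end, in the units of the state.
- get_state(): the state, without advancing time (a new reading comes with each control period).
- snapshot(name): name is "scene" or "top" or "wrist"; returns the picture (480x640x3 uint8, red, green, blue); there is no depth.
- camera_info(name): a dict with "fx", "fy", "cx", "cy" (pixels), "k1" (the pictures are not rectified: a ray, as slopes to the right and down, at radius r is drawn at 1 + k1 r^2 times it, then the intrinsics apply), "eye" and "attitude" of the camera in the world; the wrist camera has in their place "mount" (4x4, takes a point from camera to tool coordinates, whose origin is the TCP and whose axes are the flange's). Camera axes: x right, y up, looking along -z (the intrinsics and any distortion apply to the point x, -y, -z); pixel columns grow to the right and rows downward; lengths in m; the calibration is good to about 2 mm. A picture is of the moment at which its call begins: read the wrist's pose just before it. camera_info takes no time and is no camera call.
- hand_in(): hands the job in; it is judged then, once.
The state is a dict: "time": time; "q": joint angles; "qd": joint speeds; "tau": joint torques, N m; "tcp_pos": TCP position; "eef_rot": TCP orientation; "force": force on the tool from outside, world axes, zero at the start; "ft_torque": the same for the moment, N m; "grip_width": finger opening in m; "gripper_force": force on a finger pad.
Only numpy, scipy, OpenCV 4.12 (cv2) and the standard library are available. Lean on these libraries where they do the work, as an engineer would, in place of code of your own. Each camera call takes 0.05 s, during which the arm holds its last target. There are 200 camera calls.

## Working session

There is one attempt and no reset: what is moved stays moved. The work goes in short steps, Python scripts to look and compute and a tool call to move; the robot and the scene stay as the last step left them, time stands still between calls to the robot, and variables do not carry over. Pictures are saved under pics/ and viewed, at most 10 in all, crops included, and the job is handed in when it is done.

Besides the shell and the picture viewer there is one more tool, called after "Request:" as name(argument=value, ...), one argument or row to a line, values as JSON. step_arm: Moves the arm, as the interface text tells. Its arguments: {"type":"object","properties":{"moves":{"type":"array"},"grip_force":{"type":"number"}},"required":["moves"]}

```bash
mkdir -p pics
python3 - <<'E'
from rig import *
import cv2,numpy as np
np.set_printoptions(precision=4,suppress=True)
s=get_state();print(s['tcp_pos'],s['eef_rot'],s['force'],s['grip_width'])
for n in("scene","top","wrist"):
    print(n,camera_info(n))
for n in("scene","top"):
    cv2.imwrite(f"pics/{n}0.png",snapshot(n)[:,:,::-1])
E
```

```text
[0.2897 0.6094 0.2179] [-0.6914 -3.0643  0.0018] [-0.5116  0.1399  0.3691] 0.09289312171145386
scene {'fx': 545.2795220131392, 'fy': 545.2795220131392, 'cx': 321.36089782034423, 'cy': 238.33081871010802, 'k1': -0.04695863889955811, 'eye': array([ 0.5728, -0.5055,  0.9745]), 'attitude': array([ 0.5726, -0.0004,  0.0212])}
top {'fx': 452.72399867635045, 'fy': 452.72399867635045, 'cx': 318.9437186879114, 'cy': 242.41094264403122, 'k1': -0.08066396453225524, 'eye': array([0.5329, 0.0642, 0.9503]), 'attitude': array([ 0.0177, -0.0649, -1.5805])}
wrist {'fx': 357.63683772154866, 'fy': 357.63683772154866, 'cx': 313.1039776925649, 'cy': 237.90773365754382, 'k1': -0.01867201793043254, 'mount': array([[-0.0002,  0.9666,  0.2563,  0.0716],
       [ 1.    ,  0.0002,  0.    ,  0.    ],
       [-0.    ,  0.2563, -0.9666, -0.1655],
       [ 0.    ,  0.    ,  0.    ,  1.    ]])}
```

View pics/scene0.png

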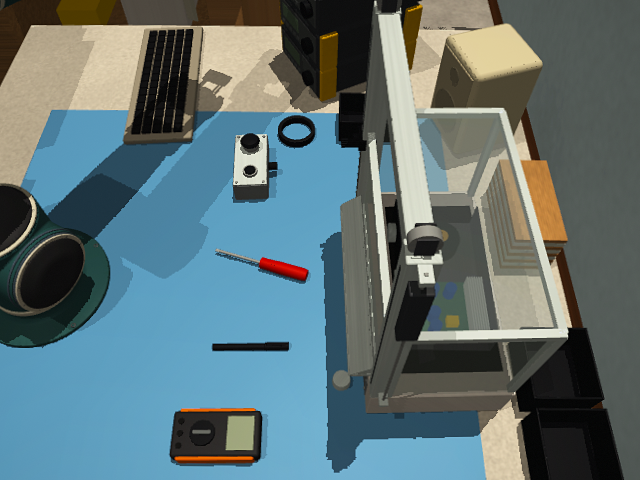

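View pics/top0.png

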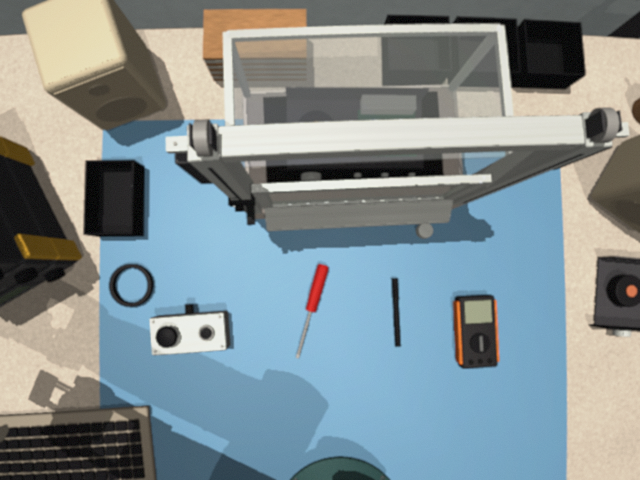

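Scene view shows the station left, screwdriver, pen, meter right, knob under the right lip end. In top: stop ≈(167,337), start ≈(207,333), lip front corners ≈(270,230) and (452,221), pointer ≈(245,210), knob (425,230).

```bash
cat > h.py <<'E'
from rig import *
import cv2,numpy as np
from scipy.spatial.transform import Rotation as R
np.set_printoptions(precision=4,suppress=True)
F=np.diag([1.,-1,-1])
def cam(n,s=None):
    c=camera_info(n);K=np.array([[c['fx'],0,c['cx']],[0,c['fy'],c['cy']],[0,0,1]])
    d=np.array([c['k1'],0,0,0,0.])
    if n=='wrist':
        T=np.eye(4);T[:3,:3]=R.from_rotvec(s['eef_rot']).as_matrix();T[:3,3]=s['tcp_pos'];T=T@c['mount'];return K,d,T[:3,:3],T[:3,3]
    return K,d,R.from_rotvec(c['attitude']).as_matrix(),np.array(c['eye'])
def ray(C,uv):
    K,d,A,e=C;p=cv2.undistortPoints(np.array([[uv]],float),K,d)[0,0]
    return e,A@F@np.array([p[0],p[1],1])
def onplane(C,uv,val,ax=2):
    e,v=ray(C,uv);return e+v*(val-e[ax])/v[ax]
def proj(C,P):
    K,d,A,e=C;q=(np.atleast_2d(P)-e)@A@F
    return cv2.projectPoints(q,np.zeros(3),np.zeros(3),K,d)[0][:,0]
E
python3 - <<'E'
from h import *
C=cam('top');S=cam('scene')
for n,uv,z in(('stop',(167,337),.08),('start',(207,333),.062),('lipL',(270,230),.104),('lipR',(452,221),.104),('knob',(425,230),.022),('sdr',(320,268),.02),('sdtip',(298,355),.01),('tape',(132,285),.019)):print(n,onplane(C,uv,z))
print('scene stop',onplane(S,(250,141),.08),onplane(S,(250,171),.062),'lip',onplane(S,(352,375),.104))
t=cv2.imread('pics/top0.png')[110:270,160:480];s=cv2.imread('pics/scene0.png')[100:400,300:460]
a=cv2.resize(t,None,fx=2.5,fy=2.5,interpolation=cv2.INTER_CUBIC)
cv2.imwrite('pics/t1.png',a)
E
```

```text
stop [0.4003 0.3302 0.08  ]
start [0.4049 0.2572 0.062 ]
lipL [0.6013 0.1299 0.104 ]
lipR [ 0.6157 -0.2159  0.104 ]
knob [ 0.6053 -0.185   0.022 ]
sdr [0.529  0.0344 0.02  ]
sdtip [0.3501 0.0814 0.01  ]
tape [0.4976 0.4215 0.019 ]
scene stop [0.4042 0.323  0.08  ] [0.4089 0.2523 0.062 ] lip [ 0.6226 -0.2098  0.104 ]
```

View pics/t1.png

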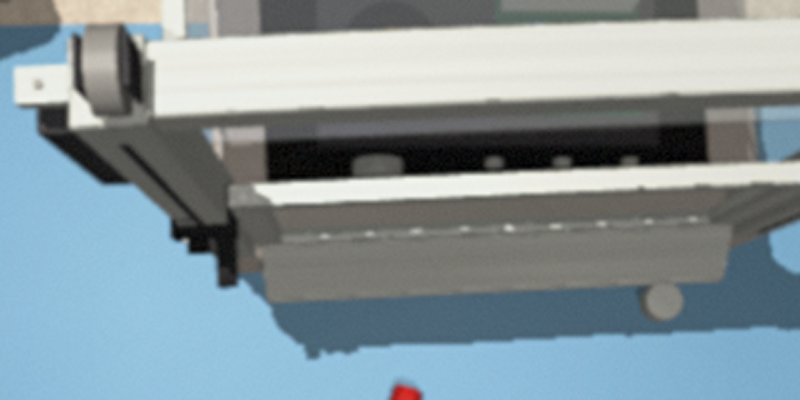

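Lip width checks out (346 mm), yaw ≈ 0.04 rad, stop at ≈(0.402, 0.327). First, move over the stop with the gripper shut.

Request:
step_arm(
  moves=[
    {"gripper":0,"tx":-2.8,"ty":-2.6},
    {"gripper":0,"tx":-2.8,"ty":-2.6},
    {"gripper":0,"tx":-2.8,"ty":-2.6,"tz":1},
    {"gripper":0,"tx":-2.8,"ty":-2.6,"tz":2},
    {"gripper":0,"tx":-2.8,"ty":-2.6,"tz":2},
    {"gripper":0,"tx":-2.8,"ty":-2.6,"tz":2},
    {"gripper":0,"tx":-2.8,"ty":-2.6,"tz":1},
    {"gripper":0,"tx":-2.6,"ty":-2.4},
  ],
  grip_force=10,
)

```text
invalid input at $.moves[0]: expected keys gripper, tx, ty, tz, ax, ay, az
```

```bash
cat >> h.py <<'E'
def go(p,rot=None):
    "tool-frame shift (cm) and turn (rad) to world pos p"
    s=get_state();A=R.from_rotvec(s['eef_rot'])
    print('t',s['time'],'tcp',s['tcp_pos'],'F',s['force'],'q',np.array(s['q']),'w',s['grip_width'])
    print('shift cm',A.inv().apply(np.array(p)-s['tcp_pos'])*100, 'turn', None if rot is None else (A.inv()*rot).as_rotvec())
E
python3 - <<'E'
from h import *
go([.402,.327,.09])
s=get_state();C=cam('wrist',s);cv2.imwrite('pics/w1.png',snapshot('wrist')[:,:,::-1])
print(proj(C,[[.402,.327,.08],[.4,.2535,.062],s['tcp_pos']]))
E
```

```text
t 0.1 tcp [0.2898 0.6095 0.218 ] F [-0.5457 -0.1364 -1.0137] q [ 1.0892  0.1165  1.4422 -0.      1.584  -0.0378] w 0.09307949958068353
shift cm [-22.2646 -20.6769  12.8194] turn None
[[115.1074 435.8038]
 [ 68.353  444.0785]
 [313.1186 291.5566]]
```

View pics/w1.png

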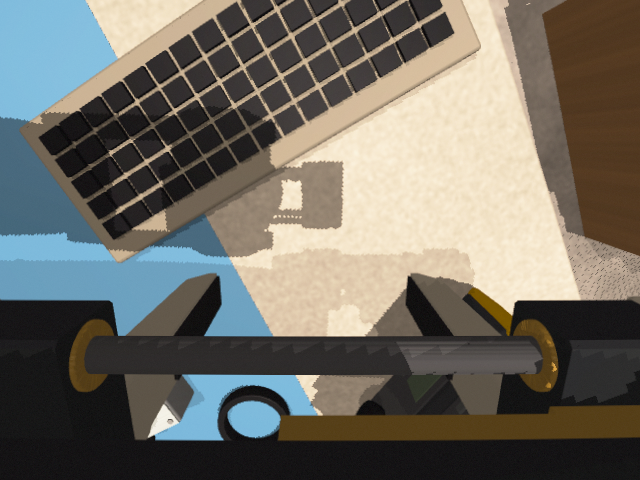

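The move was refused (all keys are required); the wrist picture shows only the fingers over the keyboard. Resend with full rows.

Request:
step_arm(
  moves=[
    {"gripper":0,"tx":-2.8,"ty":-2.6,"tz":0,"ax":0,"ay":0,"az":0},
    {"gripper":0,"tx":-2.8,"ty":-2.6,"tz":0,"ax":0,"ay":0,"az":0},
    {"gripper":0,"tx":-2.8,"ty":-2.6,"tz":1,"ax":0,"ay":0,"az":0},
    {"gripper":0,"tx":-2.8,"ty":-2.6,"tz":2,"ax":0,"ay":0,"az":0},
    {"gripper":0,"tx":-2.8,"ty":-2.6,"tz":2,"ax":0,"ay":0,"az":0},
    {"gripper":0,"tx":-2.8,"ty":-2.6,"tz":2,"ax":0,"ay":0,"az":0},
    {"gripper":0,"tx":-2.8,"ty":-2.6,"tz":1,"ax":0,"ay":0,"az":0},
    {"gripper":0,"tx":-2.6,"ty":-2.4,"tz":0,"ax":0,"ay":0,"az":0},
  ],
  grip_force=10,
)

```text
time: 0.82
tcp_pos: [0.3999, 0.3293, 0.1379]
eef_rot: [-0.691, -3.063, 0.004]
force: [0.7, 0.7, 0.6]
grip_width: 0.044
gripper_force: 0.0
```

Run:
```python
from h import *
go([.402,.327,.09])
```

```text
t 0.8167 tcp [0.3999 0.3293 0.1379] F [0.6583 0.7469 0.5909] q [ 0.6398 -0.1956  1.8753 -0.0002  1.4654 -0.4873] w 0.04401367727020832
shift cm [-0.2994 -0.1031  4.787 ] turn None
```

Request:
step_arm(
  moves=[
    {"gripper":0,"tx":-0.2,"ty":-0.1,"tz":1,"ax":0,"ay":0,"az":0},
    {"gripper":0,"tx":0,"ty":0,"tz":1,"ax":0,"ay":0,"az":0},
    {"gripper":0,"tx":0,"ty":0,"tz":1,"ax":0,"ay":0,"az":0},
    {"gripper":0,"tx":0,"ty":0,"tz":1,"ax":0,"ay":0,"az":0},
    {"gripper":0,"tx":0,"ty":0,"tz":1,"ax":0,"ay":0,"az":0},
    {"gripper":0,"tx":0,"ty":0,"tz":0.5,"ax":0,"ay":0,"az":0},
    {"gripper":0,"tx":0,"ty":0,"tz":0.3,"ax":0,"ay":0,"az":0},
    {"gripper":0,"tx":0,"ty":0,"tz":0.2,"ax":0,"ay":0,"az":0},
  ],
)

```text
time: 1.48
tcp_pos: [0.4015, 0.3305, 0.0802]
eef_rot: [-0.69, -3.064, 0.001]
force: [-0.5, 0.4, 1.0]
grip_width: 0.0005
gripper_force: 0.6
```

Request:
step_arm(
  moves=[
    {"gripper":0,"tx":0,"ty":0,"tz":0.2,"ax":0,"ay":0,"az":0},
    {"gripper":0,"tx":0,"ty":0,"tz":0.2,"ax":0,"ay":0,"az":0},
  ],
)

```text
time: 1.65
tcp_pos: [0.4019, 0.3304, 0.077]
eef_rot: [0.691, 3.064, 0.001]
force: [-3.6, 0.1, 3.5]
grip_width: 0.0004
gripper_force: 1.4
```

Request:
step_arm(
  moves=[
    {"gripper":0,"tx":0,"ty":0,"tz":0.2,"ax":0,"ay":0,"az":0},
    {"gripper":0,"tx":0,"ty":0,"tz":0.1,"ax":0,"ay":0,"az":0},
    {"gripper":0,"tx":0,"ty":0,"tz":0,"ax":0,"ay":0,"az":0},
  ],
)

```text
time: 1.9
tcp_pos: [0.4019, 0.3304, 0.0742]
eef_rot: [0.691, 3.064, 0.001]
force: [-3.3, 1.3, 5.0]
grip_width: 0.0008
gripper_force: 2.2
```

Request:
step_arm(
  moves=[
    {"gripper":0,"tx":0,"ty":0,"tz":0.1,"ax":0,"ay":0,"az":0},
    {"gripper":0,"tx":0,"ty":0,"tz":0,"ax":0,"ay":0,"az":0},
  ],
)

```text
time: 2.07
tcp_pos: [0.402, 0.3305, 0.0741]
eef_rot: [0.691, 3.064, 0.002]
force: [-6.4, -1.4, 13.7]
grip_width: 0.0006
gripper_force: 6.8
```

Force jumped to 13.7 N with the height stuck at 74.1 mm: stop fully down, in the shut-window state. Retreat and compute the turn to a forward-pointing, 30°-down pose with the camera on top.

Request:
step_arm(
  moves=[
    {"gripper":0,"tx":0,"ty":0,"tz":-1,"ax":0,"ay":0,"az":0},
    {"gripper":0,"tx":0,"ty":0,"tz":-3,"ax":0,"ay":0,"az":0},
    {"gripper":0,"tx":0,"ty":0,"tz":-4,"ax":0,"ay":0,"az":0},
    {"gripper":0,"tx":0,"ty":0,"tz":-4,"ax":0,"ay":0,"az":0},
    {"gripper":0,"tx":0,"ty":0,"tz":-4,"ax":0,"ay":0,"az":0},
    {"gripper":0,"tx":0,"ty":0,"tz":-4,"ax":0,"ay":0,"az":0},
  ],
)

```text
time: 2.57
tcp_pos: [0.4016, 0.3297, 0.275]
eef_rot: [0.692, 3.064, 0.0]
force: [0.6, -0.4, 0.1]
grip_width: 0.0004
gripper_force: 0.0
```

```bash
cat >> h.py <<'E'
YAW=.042
def ori(p):
    "tool z forward, pitched p rad below horizontal, tool x up"
    f=np.array([np.cos(YAW),np.sin(YAW),0]);u=np.array([0,0,1.])
    z=np.cos(p)*f-np.sin(p)*u;x=np.cos(p)*u+np.sin(p)*f
    return R.from_matrix(np.c_[x,np.cross(z,x),z])
E
python3 - <<'E'
from h import *
s=get_state();print(s['tcp_pos'],s['force'])
A=R.from_rotvec(s['eef_rot']);B=ori(np.pi/2)
print('yaw', (A.inv()*B).as_rotvec()); go([.42,.08,.30],B)
E
```

```text
[0.4016 0.3297 0.275 ] [ 0.6087 -0.3761  0.058 ]
yaw [ 0.0009 -0.0004  2.6555]
t 2.5667 tcp [0.4016 0.3297 0.275 ] F [ 0.6087 -0.3761  0.058 ] q [ 0.6385 -0.2344  1.6865 -0.0003  1.6889 -0.4883] w 0.0003729226046598367
shift cm [-12.39   -21.7601  -2.502 ] turn [ 0.0009 -0.0004  2.6555]
```

Request:
step_arm(
  moves=[
    {"gripper":0,"tx":-1.5,"ty":-2.7,"tz":-0.3,"ax":0,"ay":0,"az":0},
    {"gripper":0,"tx":-1.5,"ty":-2.7,"tz":-0.3,"ax":0,"ay":0,"az":0},
    {"gripper":0,"tx":-1.5,"ty":-2.7,"tz":-0.3,"ax":0,"ay":0,"az":0},
    {"gripper":0,"tx":-1.5,"ty":-2.7,"tz":-0.3,"ax":0,"ay":0,"az":0},
    {"gripper":0,"tx":-1.5,"ty":-2.7,"tz":-0.3,"ax":0,"ay":0,"az":0},
    {"gripper":0,"tx":-1.5,"ty":-2.7,"tz":-0.3,"ax":0,"ay":0,"az":0},
    {"gripper":0,"tx":-1.5,"ty":-2.7,"tz":-0.3,"ax":0,"ay":0,"az":0},
    {"gripper":0,"tx":-1.5,"ty":-2.7,"tz":-0.3,"ax":0,"ay":0,"az":0.12},
  ],
)

```text
time: 3.23
tcp_pos: [0.4172, 0.0819, 0.2972]
eef_rot: [0.87, 3.018, 0.0]
force: [1.0, 0.1, 0.2]
grip_width: 0.0005
gripper_force: 0.0
```

Request:
step_arm(
  moves=[
    {"gripper":0,"tx":0,"ty":0,"tz":0,"ax":0,"ay":0,"az":0.12},
    {"gripper":0,"tx":0,"ty":0,"tz":0,"ax":0,"ay":0,"az":0.12},
    {"gripper":0,"tx":0,"ty":0,"tz":0,"ax":0,"ay":0,"az":0.12},
    {"gripper":0,"tx":0,"ty":0,"tz":0,"ax":0,"ay":0,"az":0.12},
    {"gripper":0,"tx":0,"ty":0,"tz":0,"ax":0,"ay":0,"az":0.12},
    {"gripper":0,"tx":0,"ty":0,"tz":0,"ax":0,"ay":0,"az":0.12},
    {"gripper":0,"tx":0,"ty":0,"tz":0,"ax":0,"ay":0,"az":0.12},
    {"gripper":0,"tx":0,"ty":0,"tz":0,"ax":0,"ay":0,"az":0.12},
  ],
)

```text
time: 3.9
tcp_pos: [0.4174, 0.0833, 0.2969]
eef_rot: [2.175, 2.266, 0.0]
force: [0.4, 0.3, 0.3]
grip_width: 0.0004
gripper_force: 0.0
```

Request:
step_arm(
  moves=[
    {"gripper":0,"tx":0,"ty":0,"tz":0,"ax":0,"ay":0,"az":0.12},
    {"gripper":0,"tx":0,"ty":0,"tz":0,"ax":0,"ay":0,"az":0.12},
    {"gripper":0,"tx":0,"ty":0,"tz":0,"ax":0,"ay":0,"az":0.12},
    {"gripper":0,"tx":0,"ty":0,"tz":0,"ax":0,"ay":0,"az":0.12},
    {"gripper":0,"tx":0,"ty":0,"tz":0,"ax":0,"ay":0,"az":0.12},
    {"gripper":0,"tx":0,"ty":0,"tz":0,"ax":0,"ay":0,"az":0.12},
    {"gripper":0,"tx":0,"ty":0,"tz":0,"ax":0,"ay":0,"az":0.12},
    {"gripper":0,"tx":0,"ty":0,"tz":0,"ax":0,"ay":0,"az":0.12},
  ],
)

```text
time: 4.57
tcp_pos: [0.4174, 0.0833, 0.2969]
eef_rot: [2.976, 1.005, 0.001]
force: [0.2, 0.9, -0.1]
grip_width: 0.0004
gripper_force: 0.0
```

Run:
```python
from h import *
go([.42,.08,.30],ori(np.pi/2)); go([.42,.08,.30],ori(.45))
```

```text
t 4.5667 tcp [0.4174 0.0833 0.2969] F [ 0.1635  0.9318 -0.0792] q [ 0.1373 -0.4478  1.8124 -0.0003  1.7765  1.0564] w 0.00044303040768653673
shift cm [ 0.0012  0.4194 -0.3052] turn [ 0.0004 -0.0004  0.6096]
t 4.5667 tcp [0.4174 0.0833 0.2969] F [ 0.1635  0.9318 -0.0792] q [ 0.1373 -0.4478  1.8124 -0.0003  1.7765  1.0564] w 0.00044303040768653673
shift cm [ 0.0012  0.4194 -0.3052] turn [-0.3408  1.084   0.5439]
```

Request:
step_arm(
  moves=[
    {"gripper":0,"tx":3.2,"ty":2.4,"tz":0,"ax":0,"ay":0,"az":0},
    {"gripper":0,"tx":3.2,"ty":2.4,"tz":0,"ax":0,"ay":0,"az":0},
    {"gripper":0,"tx":0,"ty":0,"tz":0,"ax":-0.031,"ay":0.0985,"az":0.0495},
    {"gripper":0,"tx":0,"ty":0,"tz":0,"ax":-0.031,"ay":0.0985,"az":0.0495},
    {"gripper":0,"tx":0,"ty":0,"tz":0,"ax":-0.031,"ay":0.0985,"az":0.0495},
    {"gripper":0,"tx":0,"ty":0,"tz":0,"ax":-0.031,"ay":0.0985,"az":0.0495},
    {"gripper":0,"tx":0,"ty":0,"tz":0,"ax":-0.031,"ay":0.0985,"az":0.0495},
    {"gripper":0,"tx":0,"ty":0,"tz":0,"ax":-0.031,"ay":0.0985,"az":0.0495},
  ],
)

```text
time: 5.23
tcp_pos: [0.4976, 0.0842, 0.2975]
eef_rot: [-2.932, -0.515, -0.958]
force: [0.4, 0.2, 0.3]
grip_width: 0.0004
gripper_force: 0.0
```

Request:
step_arm(
  moves=[
    {"gripper":0,"tx":0,"ty":0,"tz":0,"ax":-0.031,"ay":0.0985,"az":0.0495},
    {"gripper":0,"tx":0,"ty":0,"tz":0,"ax":-0.031,"ay":0.0985,"az":0.0495},
    {"gripper":0,"tx":0,"ty":0,"tz":0,"ax":-0.031,"ay":0.0985,"az":0.0495},
    {"gripper":0,"tx":0,"ty":0,"tz":0,"ax":-0.031,"ay":0.0985,"az":0.0495},
    {"gripper":0,"tx":0,"ty":0,"tz":0,"ax":-0.031,"ay":0.0985,"az":0.0495},
    {"gripper":0,"tx":0,"ty":0,"tz":0,"ax":0,"ay":0,"az":0},
  ],
)

```text
time: 5.73
tcp_pos: [0.5428, 0.0965, 0.2943]
eef_rot: [-2.668, -0.059, -1.621]
force: [0.1, 0.2, -1.5]
grip_width: 0.0005
gripper_force: 0.0
```

Run:
```python
from h import *
go([.5,.08,.30],ori(.45))
s=get_state();np.savez('w2.npz',p=s['tcp_pos'],r=s['eef_rot']);C=cam('wrist',s);cv2.imwrite('pics/w2.png',snapshot('wrist')[:,:,::-1])
print(proj(C,[[.601,.130,.104],[.601,.133,.184],[.601,.133,.274],[.6157,-.216,.104]]))
```

```text
t 5.7333 tcp [0.5428 0.0965 0.2943] F [ 0.0651  0.2385 -1.5087] q [ 0.2136 -0.829   2.2927 -0.2702  0.6092  1.8707] w 0.0004997522485422817
shift cm [-1.4997  1.4741 -4.114 ] turn [0.0012 0.0287 0.0031]
[[281.3588 365.3986]
 [272.1897 317.6543]
 [261.9817 237.7937]
 [627.8993 363.8317]]
```

View pics/w2.png

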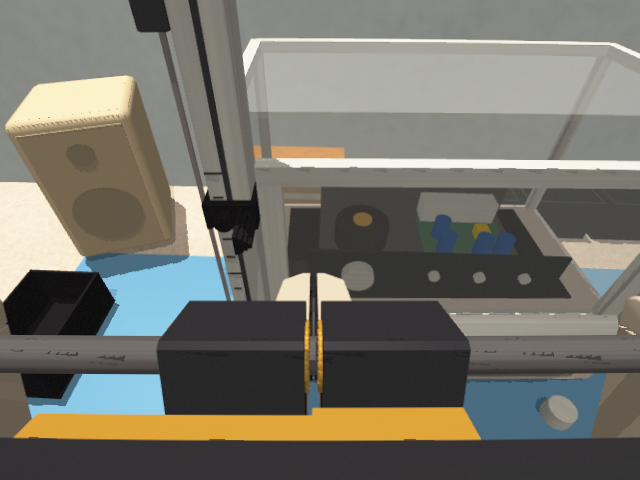

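Run:
```python
import cv2
a=cv2.imread('pics/w2.png')[170:310,180:300];cv2.imwrite('pics/w2c.png',cv2.resize(a,None,fx=5,fy=4.2857,interpolation=cv2.INTER_CUBIC)[:600])
```

```text
(no output)
```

View pics/w2c.png

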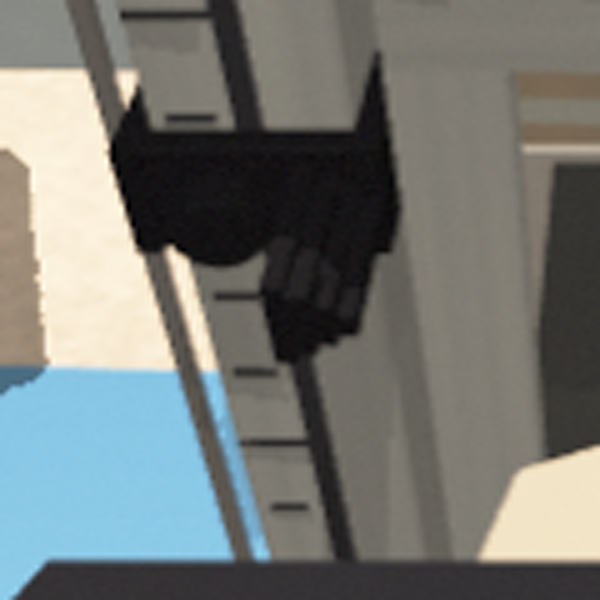

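Picture: pointer clip at (205–258,190–230), its tip arm ends at about (251.6,244); the projected tip line gives a tip height near 0.267. Compute this and the path under the lip.

Run:
```python
from h import *
d=np.load('w2.npz');C=cam('wrist',{'tcp_pos':d['p'],'eef_rot':d['r']})
uv=(251.6,244.2)
print('tip on x=.598..604',[onplane(C,uv,x,0) for x in(.598,.601,.604)])
e1,v1=ray(C,uv)
for u2 in((254,223.6),(255.2,223.6)):
    e2,v2=ray(cam('top'),u2)
    t=np.linalg.lstsq(np.c_[v1,-v2],e2-e1,rcond=None)[0];print('tri',e1+v1*t[0],e2+v2*t[1])
go([.545,-.02,.072],ori(.45))
A=ori(.45)
print('fwd 1cm',A.inv().apply([.999,.042,0]),'up 1cm',A.inv().apply([0,0,1]))
```

```text
tip on x=.598..604 [array([0.598 , 0.1398, 0.2707]), array([0.601 , 0.1406, 0.2678]), array([0.604 , 0.1415, 0.265 ])]
tri [0.5979 0.1398 0.2708] [0.5977 0.1409 0.2709]
tri [0.5976 0.1397 0.2711] [0.5977 0.1391 0.2711]
t 5.7833 tcp [0.5422 0.0966 0.2955] F [0.7266 0.332  0.3876] q [ 0.2116 -0.8294  2.2892 -0.2605  0.616   1.855 ] w 0.0005993873516188572
shift cm [-19.9994  11.4751  10.1806] turn [-0.0008  0.0329  0.0094]
fwd 1cm [ 0.4349 -0.      0.9003] up 1cm [ 0.9004 -0.     -0.435 ]
```

Request:
step_arm(
  moves=[
    {"gripper":0,"tx":-2.5,"ty":1.4,"tz":1.2,"ax":0,"ay":0,"az":0},
    {"gripper":0,"tx":-2.5,"ty":1.4,"tz":1.2,"ax":0,"ay":0,"az":0},
    {"gripper":0,"tx":-2.5,"ty":1.4,"tz":1.2,"ax":0,"ay":0,"az":0},
    {"gripper":0,"tx":-2.5,"ty":1.4,"tz":1.2,"ax":0,"ay":0,"az":0},
    {"gripper":0,"tx":-2.5,"ty":1.4,"tz":1.2,"ax":0,"ay":0,"az":0},
    {"gripper":0,"tx":-2.5,"ty":1.4,"tz":1.2,"ax":0,"ay":0,"az":0},
  ],
)

```text
time: 6.28
tcp_pos: [0.5547, 0.0113, 0.1397]
eef_rot: [-2.675, -0.07, -1.615]
force: [1.5, 0.9, 0.6]
grip_width: 0.0003
gripper_force: 0.0
```

Run:
```python
from h import *
go([.55,-.02,.072],ori(.40))
```

```text
t 6.2833 tcp [0.5547 0.0113 0.1397] F [1.5055 0.8682 0.6206] q [-0.0882 -0.7303  2.4951  0.3786  0.3154  1.1377] w 0.0002706489893334556
shift cm [-6.2993  3.0437  2.6223] turn [-0.0002  0.0849  0.0105]
```

Request:
step_arm(
  moves=[
    {"gripper":0,"tx":-1.6,"ty":0.8,"tz":0.7,"ax":0,"ay":0,"az":0},
    {"gripper":0,"tx":-1.6,"ty":0.8,"tz":0.7,"ax":0,"ay":0,"az":0},
    {"gripper":0,"tx":-1.6,"ty":0.8,"tz":0.7,"ax":0,"ay":0,"az":0},
    {"gripper":0,"tx":-1.5,"ty":0.6,"tz":0.6,"ax":0,"ay":0,"az":0},
    {"gripper":0,"tx":0,"ty":0,"tz":0,"ax":0,"ay":0,"az":0},
  ],
)

```text
time: 6.7
tcp_pos: [0.5726, -0.0192, 0.0786]
eef_rot: [-2.686, -0.073, -1.59]
force: [-0.3, -0.1, -1.0]
grip_width: 0.0006
gripper_force: 0.0
```

Run:
```python
from h import *
go([.629,-.02,.073],ori(.45))
s=get_state();C=cam('wrist',s);np.savez('w3.npz',p=s['tcp_pos'],r=s['eef_rot']);cv2.imwrite('pics/w3.png',snapshot('wrist')[:,:,::-1])
print(proj(C,[[.601,.130,.104],[.607,-.02,.104],[.6157,-.216,.104]]))
```

```text
t 6.7 tcp [ 0.5726 -0.0192  0.0786] F [-0.3098 -0.1259 -1.0228] q [-0.1842 -0.54    2.4945  1.0061  0.2392  0.4574] w 0.0006103196312484696
shift cm [2.2146 0.3581 5.21  ] turn [-0.0039  0.0521  0.0099]
[[ 33.9183 202.9053]
 [318.6669 205.6754]
 [687.6162 209.4299]]
```

View pics/w3.png

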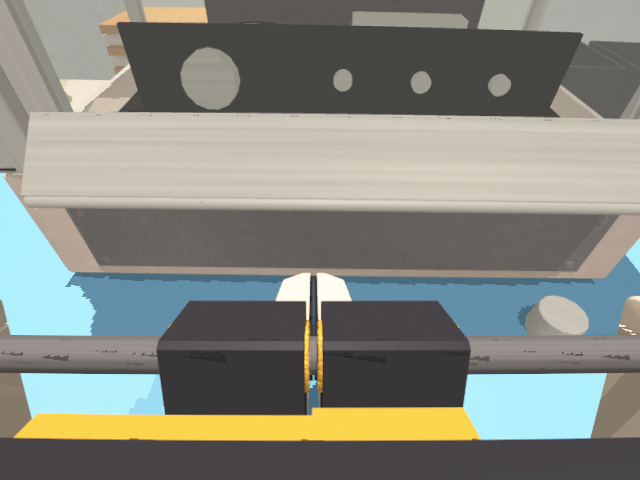

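The lip's front edge lies at (28,205)–(320,208), matching the prediction (34,203)–(319,206); the finger tips are well below it. Slide in.

Request:
step_arm(
  moves=[
    {"gripper":0,"tx":0.4,"ty":0.1,"tz":1.3,"ax":0,"ay":0,"az":0},
    {"gripper":0,"tx":0.4,"ty":0.1,"tz":1.3,"ax":0,"ay":0,"az":0},
    {"gripper":0,"tx":0.5,"ty":0.1,"tz":1.3,"ax":0,"ay":0,"az":0},
    {"gripper":0,"tx":0.5,"ty":0.1,"tz":1.2,"ax":0,"ay":0,"az":0},
    {"gripper":0,"tx":0,"ty":0,"tz":0,"ax":0,"ay":0,"az":0},
  ],
)

```text
time: 7.17
tcp_pos: [0.6278, -0.0192, 0.0734]
eef_rot: [-2.682, -0.071, -1.594]
force: [-0.4, -0.2, 0.1]
grip_width: 0.0006
gripper_force: 0.0
```

Run:
```python
from h import *
s=get_state();M=R.from_rotvec(s['eef_rot']).as_matrix();print(M[:,2],'up 1cm',M.T@[0,0,1.])
go([.627,-.02,.083],ori(.45))
```

```text
[ 0.8774  0.0411 -0.4781] up 1cm [ 0.8783  0.0056 -0.4781]
t 7.1667 tcp [ 0.6278 -0.0192  0.0734] F [-0.4364 -0.2223  0.1169] q [-0.1572 -0.3405  2.3803  1.3621  0.1829  0.1072] w 0.0005666813249320824
shift cm [ 0.805   0.0813 -0.5326] turn [-0.0045  0.0484  0.0085]
```

Request:
step_arm(
  moves=[
    {"gripper":0,"tx":0.26,"ty":0,"tz":-0.14,"ax":0,"ay":0,"az":0},
    {"gripper":0,"tx":0.26,"ty":0,"tz":-0.14,"ax":0,"ay":0,"az":0},
    {"gripper":0,"tx":0.26,"ty":0,"tz":-0.14,"ax":0,"ay":0,"az":0},
    {"gripper":0,"tx":0.26,"ty":0,"tz":-0.14,"ax":0,"ay":0,"az":0},
  ],
)

```text
time: 7.5
tcp_pos: [0.6254, -0.0191, 0.0841]
eef_rot: [-2.684, -0.071, -1.592]
force: [0.5, 0.0, -3.6]
grip_width: 0.0008
gripper_force: 1.6
```

Request:
step_arm(
  moves=[
    {"gripper":0,"tx":0.26,"ty":0,"tz":-0.14,"ax":0,"ay":0,"az":0},
    {"gripper":0,"tx":0.26,"ty":0,"tz":-0.14,"ax":0,"ay":0,"az":0},
    {"gripper":0,"tx":0.26,"ty":0,"tz":-0.14,"ax":0,"ay":0,"az":0},
    {"gripper":0,"tx":0.26,"ty":0,"tz":-0.14,"ax":0,"ay":0,"az":0},
  ],
)

```text
time: 7.83
tcp_pos: [0.6253, -0.0191, 0.0957]
eef_rot: [-2.684, -0.07, -1.591]
force: [-0.0, -0.3, -4.0]
grip_width: 0.0005
gripper_force: 1.6
```

Contact at −4 N (window moving). Keep lifting evenly at 6 cm/s.

Request:
step_arm(
  moves=[
    {"gripper":0,"tx":0.35,"ty":0,"tz":-0.19,"ax":0,"ay":0,"az":0},
    {"gripper":0,"tx":0.44,"ty":0,"tz":-0.24,"ax":0,"ay":0,"az":0},
    {"gripper":0,"tx":0.44,"ty":0,"tz":-0.24,"ax":0,"ay":0,"az":0},
    {"gripper":0,"tx":0.44,"ty":0,"tz":-0.24,"ax":0,"ay":0,"az":0},
    {"gripper":0,"tx":0.44,"ty":0,"tz":-0.24,"ax":0,"ay":0,"az":0},
    {"gripper":0,"tx":0.44,"ty":0,"tz":-0.24,"ax":0,"ay":0,"az":0},
    {"gripper":0,"tx":0.44,"ty":0,"tz":-0.24,"ax":0,"ay":0,"az":0},
    {"gripper":0,"tx":0.44,"ty":0,"tz":-0.24,"ax":0,"ay":0,"az":0},
  ],
)

```text
time: 8.5
tcp_pos: [0.625, -0.0191, 0.1345]
eef_rot: [-2.686, -0.07, -1.59]
force: [0.2, 1.4, -4.0]
grip_width: 0.0004
gripper_force: 1.6
```

Request:
step_arm(
  moves=[
    {"gripper":0,"tx":0.44,"ty":0,"tz":-0.24,"ax":0,"ay":0,"az":0},
    {"gripper":0,"tx":0.44,"ty":0,"tz":-0.24,"ax":0,"ay":0,"az":0},
    {"gripper":0,"tx":0.44,"ty":0,"tz":-0.24,"ax":0,"ay":0,"az":0},
    {"gripper":0,"tx":0.44,"ty":0,"tz":-0.24,"ax":0,"ay":0,"az":0},
    {"gripper":0,"tx":0.44,"ty":0,"tz":-0.24,"ax":0,"ay":0,"az":0},
    {"gripper":0,"tx":0.44,"ty":0,"tz":-0.24,"ax":0,"ay":0,"az":0},
    {"gripper":0,"tx":0.44,"ty":0,"tz":-0.24,"ax":0,"ay":0,"az":0},
    {"gripper":0,"tx":0.44,"ty":0,"tz":-0.24,"ax":0,"ay":0,"az":0},
  ],
)

```text
time: 9.17
tcp_pos: [0.6252, -0.0192, 0.1735]
eef_rot: [-2.687, -0.068, -1.589]
force: [-6.2, 0.1, -5.2]
grip_width: 0.0005
gripper_force: 3.6
```

Request:
step_arm(
  moves=[
    {"gripper":0,"tx":0.44,"ty":0,"tz":-0.24,"ax":0,"ay":0,"az":0},
    {"gripper":0,"tx":0.44,"ty":0,"tz":-0.24,"ax":0,"ay":0,"az":0},
    {"gripper":0,"tx":0.44,"ty":0,"tz":-0.24,"ax":0,"ay":0,"az":0},
    {"gripper":0,"tx":0.44,"ty":0,"tz":-0.24,"ax":0,"ay":0,"az":0},
    {"gripper":0,"tx":0.44,"ty":0,"tz":-0.24,"ax":0,"ay":0,"az":0},
    {"gripper":0,"tx":0.44,"ty":0,"tz":-0.24,"ax":0,"ay":0,"az":0},
    {"gripper":0,"tx":0.35,"ty":0,"tz":-0.19,"ax":0,"ay":0,"az":0},
    {"gripper":0,"tx":0.18,"ty":0,"tz":-0.1,"ax":0,"ay":0,"az":0},
  ],
)

```text
time: 9.83
tcp_pos: [0.6254, -0.0191, 0.2102]
eef_rot: [-2.687, -0.068, -1.59]
force: [-6.5, -0.7, -4.0]
grip_width: 0.0006
gripper_force: 3.2
```

Run:
```python
from h import *
s=get_state();M=R.from_rotvec(s['eef_rot']).as_matrix();print(M[:,2],'up 1cm',M.T@[0,0,1.])
go([.627,-.02,.246],ori(.5))
```

```text
[ 0.8758  0.0384 -0.4812] up 1cm [ 0.8766  0.0059 -0.4812]
t 9.8333 tcp [ 0.6254 -0.0191  0.2102] F [-6.5229 -0.6732 -4.0184] q [-0.1556 -0.5491  2.2713  0.4649  0.3976  1.034 ] w 0.0006016519754073481
shift cm [ 3.2148  0.1164 -1.5838] turn [-0.0016  0.002   0.0076]
```

Request:
step_arm(
  moves=[
    {"gripper":0,"tx":0.26,"ty":0,"tz":-0.16,"ax":0,"ay":0,"az":0},
    {"gripper":0,"tx":0.35,"ty":0,"tz":-0.2,"ax":0,"ay":0,"az":0},
    {"gripper":0,"tx":0.44,"ty":0,"tz":-0.25,"ax":0,"ay":0,"az":0},
    {"gripper":0,"tx":0.44,"ty":0,"tz":-0.25,"ax":0,"ay":0,"az":0},
    {"gripper":0,"tx":0.35,"ty":0,"tz":-0.19,"ax":0,"ay":0,"az":0},
    {"gripper":0,"tx":0.26,"ty":0,"tz":-0.14,"ax":0,"ay":0,"az":0},
    {"gripper":0,"tx":0,"ty":0,"tz":0,"ax":0,"ay":0,"az":0},
  ],
)

```text
time: 10.42
tcp_pos: [0.6256, -0.019, 0.2352]
eef_rot: [-2.685, -0.068, -1.593]
force: [-3.6, 0.0, -1.6]
grip_width: 0.0005
gripper_force: 1.4
```

Run:
```python
from h import *
go([.627,-.02,.246],ori(.5))
s=get_state();C=cam('wrist',s);np.savez('w4.npz',p=s['tcp_pos'],r=s['eef_rot']);im=snapshot('wrist')[:,:,::-1];cv2.imwrite('pics/w4.png',im)
print(proj(C,[[.601,.130,.260],[.601,.133,.269],[.601,.140,.269],[.607,-.02,.26]]))
a=im[100:260,0:200];t=snapshot('top')[:,:,::-1];cv2.imwrite('pics/top4.png',t)
b=cv2.resize(a,(500,400),interpolation=cv2.INTER_CUBIC);b2=cv2.resize(t[170:250,220:280],(300,400),interpolation=cv2.INTER_CUBIC)
cv2.imwrite('pics/w4c.png',np.hstack([b,b2]))
```

```text
t 10.4167 tcp [ 0.6256 -0.019   0.2352] F [-3.6264  0.0375 -1.5545] q [-0.1554 -0.569   2.2427  0.4203  0.4398  1.0834] w 0.0005302328978072044
shift cm [ 1.0111  0.1109 -0.4041] turn [-0.0017  0.0002  0.0074]
[[-40.9154 282.8815]
 [-62.5557 268.4209]
 [-78.4001 267.6986]
 [314.1923 286.8306]]
```

View pics/w4c.png

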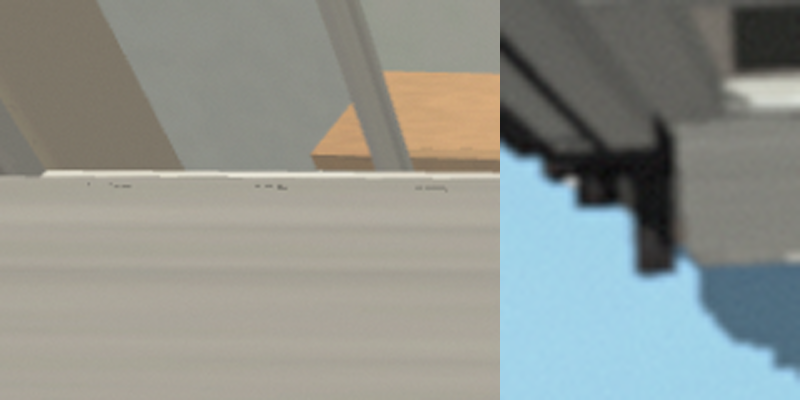

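In the top crop the lip end sits right beside the pointer, but the wrist view misses the tip. Withdraw (down, back), shift left and look at both together.

Request:
step_arm(
  moves=[
    {"gripper":0,"tx":-0.44,"ty":0,"tz":0.24,"ax":0,"ay":0,"az":0},
    {"gripper":0,"tx":-0.88,"ty":0,"tz":0.48,"ax":0,"ay":0,"az":0},
    {"gripper":0,"tx":-0.7,"ty":0,"tz":-1.3,"ax":0,"ay":0,"az":0},
    {"gripper":0,"tx":-0.7,"ty":0,"tz":-1.3,"ax":0,"ay":0,"az":0},
    {"gripper":0,"tx":-0.7,"ty":0,"tz":-1.3,"ax":0,"ay":0,"az":0},
    {"gripper":0,"tx":-0.7,"ty":-1,"tz":-1.3,"ax":0,"ay":0,"az":0},
    {"gripper":0,"tx":0,"ty":-2,"tz":0,"ax":0,"ay":0,"az":0},
    {"gripper":0,"tx":0,"ty":-2,"tz":0,"ax":0,"ay":0,"az":0},
  ],
)

```text
time: 11.18
tcp_pos: [0.5638, 0.0278, 0.2188]
eef_rot: [-2.685, -0.065, -1.594]
force: [0.2, -0.2, -0.3]
grip_width: 0.0004
gripper_force: 0.0
```

Request:
step_arm(
  moves=[
    {"gripper":0,"tx":0,"ty":-2,"tz":0,"ax":0,"ay":0,"az":0},
    {"gripper":0,"tx":0,"ty":-2,"tz":0,"ax":0,"ay":0,"az":0},
    {"gripper":0,"tx":0,"ty":-1,"tz":0,"ax":0,"ay":0,"az":0},
    {"gripper":0,"tx":0,"ty":0,"tz":0,"ax":0,"ay":0,"az":0},
  ],
)

```text
time: 11.52
tcp_pos: [0.5616, 0.0803, 0.2178]
eef_rot: [-2.684, -0.072, -1.59]
force: [-0.4, -0.3, 0.5]
grip_width: 0.0003
gripper_force: 0.0
```

Run:
```python
from h import *
go([.627,.07,.22],ori(.5))
s=get_state();C=cam('wrist',s);np.savez('w5.npz',p=s['tcp_pos'],r=s['eef_rot']);im=snapshot('wrist')[:,:,::-1];cv2.imwrite('pics/w5.png',im)
P=proj(C,[[.601,.130,.258],[.6,.136,.269]]);print(P)
u,v=P[1].astype(int);x0,y0=max(0,u-80),max(0,v-55);print(x0,y0)
cv2.imwrite('pics/w5c.png',cv2.resize(im[y0:y0+110,x0:x0+160],(800,550),interpolation=cv2.INTER_CUBIC))
```

```text
t 11.5167 tcp [0.5616 0.0803 0.2178] F [-0.3554 -0.255   0.5021] q [ 0.1405 -0.7467  2.3667 -0.1839  0.461   1.7745] w 0.0003140488520820764
shift cm [3.3023 1.3625 5.583 ] turn [-0.0049  0.0016  0.0088]
[[219.9547 173.1398]
 [203.2979 154.7163]]
123 99
```

View pics/w5c.png

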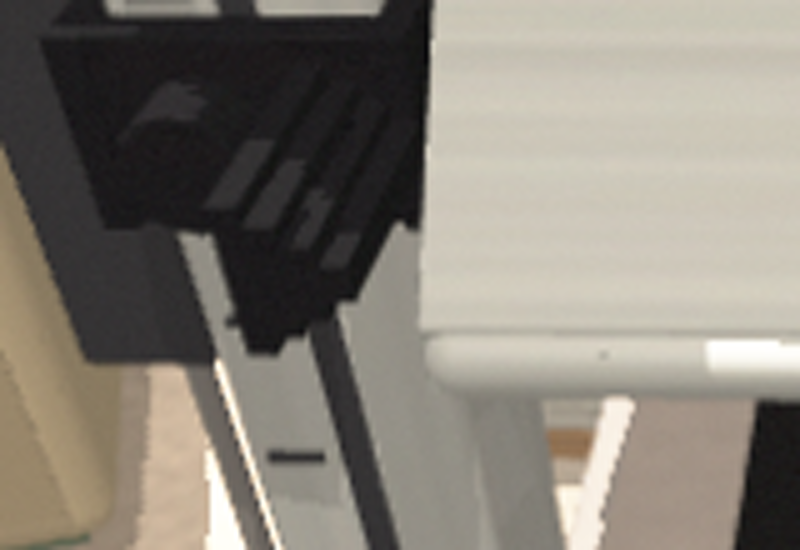

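Lip end shows at crop (425,365) → pixel (208,172); pointer front corner near crop (350,300) → (193,159). So the lip end is at y≈0.138, agreeing with the triangulated tip y≈0.140. Compute heights.

Run:
```python
from h import *
d=np.load('w5.npz');C=cam('wrist',{'tcp_pos':d['p'],'eef_rot':d['r']})
c=lambda P:(proj(C,P)-[123,99])*5
print('tri tip in crop',c([[.598,.140,.2705]]))
for z in(.250,.254,.258,.262,.266,.270,.274):print(z,c([[.600,.138,z],[.600,.141,z]]).ravel())
for uv in((193,159),(205,144),(202,146),(208,172)):print(uv,onplane(C,uv,.600,0))
S=cam('scene');print(proj(S,[[.6,.138,.258],[.6,.141,.27],[.62,-.2,.258]]))
im=cv2.cvtColor(cv2.imread('pics/w5.png'),cv2.COLOR_BGR2GRAY)
print(im[138:172:1,182:212:1])
```

```text
tri tip in crop [[351.387  274.5265]]
0.25 [420.084  438.6992 391.7496 437.7882]
0.254 [412.3379 406.7548 383.5879 405.8544]
0.258 [404.3642 373.8457 375.1867 372.9572]
0.262 [396.153  339.929  366.5356 339.0539]
0.266 [387.6939 304.9593 357.6237 304.099 ]
0.27 [378.9761 268.8885 348.4395 268.0446]
0.274 [369.988  231.6655 338.9709 230.84  ]
(193, 159) [0.6    0.1417 0.2664]
(205, 144) [0.6    0.134  0.2748]
(202, 146) [0.6    0.1356 0.2737]
(208, 172) [0.6    0.1357 0.2591]
[[341.7355 151.2479]
 [341.9931 145.2673]
 [355.988  332.2597]]
[[ 23  24  40 ... 200 198 199]
 [ 19  30  49 ... 198 198 197]
 [ 22  38  43 ... 198 198 198]
 ...
 [147 148 145 ... 182 186 193]
 [147 147 146 ... 176 182 187]
 [147 147 147 ... 170 178 182]]
```

Lip mid edge is at z≈0.259; the tip is ~0.267–0.272. Lower the camera to nearly level with the tip for an unambiguous reading.

Request:
step_arm(
  moves=[
    {"gripper":0,"tx":-1.4,"ty":0,"tz":0.8,"ax":0,"ay":0,"az":0},
    {"gripper":0,"tx":-1.4,"ty":0,"tz":0.8,"ax":0,"ay":0,"az":0},
    {"gripper":0,"tx":-1.4,"ty":0,"tz":0.8,"ax":0,"ay":0,"az":0},
    {"gripper":0,"tx":0.4,"ty":0,"tz":0.85,"ax":0,"ay":0,"az":0},
    {"gripper":0,"tx":0.4,"ty":0,"tz":0.85,"ax":0,"ay":0,"az":0},
    {"gripper":0,"tx":0,"ty":0,"tz":0,"ax":0,"ay":0.1,"az":0},
    {"gripper":0,"tx":0,"ty":0,"tz":0,"ax":0,"ay":0.1,"az":0},
    {"gripper":0,"tx":0,"ty":0,"tz":0,"ax":0,"ay":0,"az":0},
  ],
)

```text
time: 12.23
tcp_pos: [0.5819, 0.072, 0.1679]
eef_rot: [-2.593, -0.048, -1.762]
force: [0.2, 1.5, -0.8]
grip_width: 0.0007
gripper_force: 0.0
```

Run:
```python
from h import *
go([.62,.06,.22],ori(.5))
s=get_state();C=cam('wrist',s);np.savez('w6.npz',p=s['tcp_pos'],r=s['eef_rot']);im=snapshot('wrist')[:,:,::-1];cv2.imwrite('pics/w6.png',im)
P=proj(C,[[.600,.1357,.259],[.6,.1387,.269]]);print('eye',C[3],P)
u,v=P[1].astype(int);x0,y0=max(0,u-30),max(0,v-30);print('origin',x0,y0)
g=lambda a,w,h:cv2.resize((255*(a/255.)**.5).astype(np.uint8),(w,h),interpolation=cv2.INTER_CUBIC)
L=g(im[y0:y0+75,x0:x0+62],496,600)
w5=cv2.imread('pics/w5.png');sc=snapshot('scene')[:,:,::-1];cv2.imwrite('pics/scene6.png',sc)
Rr=np.vstack([g(w5[134:184,178:228],300,300),g(sc[125:175,315:365],300,300)])
cv2.imwrite('pics/w6c.png',np.hstack([L,Rr]))
```

```text
t 12.2333 tcp [0.5819 0.072  0.1679] F [ 0.1752  1.532  -0.7617] q [ 0.1304 -0.6462  2.4548 -0.6121  0.1724  2.2027] w 0.0006850346756857467
shift cm [6.2148 1.3673 1.5924] turn [ 0.0169 -0.1225  0.0049]
eye [0.4536 0.0699 0.2949] [[155.8132  85.1963]
 [141.5732  57.3751]]
origin 111 27
```

View pics/w6c.png

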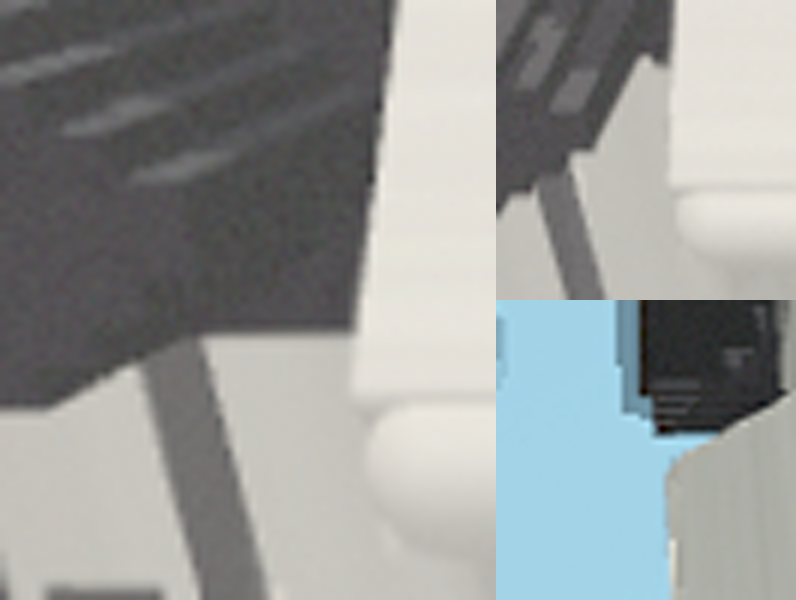

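Near-level view: lip nose spans crop y 400–545 (mid 468, z≈0.259); the wedge's lower edge runs (50,408)→(195,338), extrapolating to a tip ≈7.4 mm above the lip. Check the dark-on-dark tip numerically with an averaged picture.

Run:
```python
from h import *
a=np.mean([snapshot('wrist').astype(float).sum(2) for _ in range(16)],0)
np.save('w6avg.npy',a)
print('cols',list(range(116,158,2)))
for r in range(42,80): print(r,' '.join('%3d'%min(a[r,c:c+2].mean(),999) for c in range(116,158,2)))
```

```text
cols [116, 118, 120, 122, 124, 126, 128, 130, 132, 134, 136, 138, 140, 142, 144, 146, 148, 150, 152, 154, 156]
42  78  92 111 127 132 124 105  82  72  70  70  70  71  73  80  86  91  85  77  71  74
43  97 117 130 132 122 100  86  73  70  69  70  72  75  82  87  88  82  75  69  71  73
44 121 131 133 115  93  81  72  70  71  71  73  78  82  88  86  80  74  72  70  70  74
45 124 126 107  91  78  70  71  74  73  72  80  85  89  86  80  73  71  70  69  74  81
46 108 104  87  76  69  71  73  78  91  94  88  89  85  78  73  69  68  70  72  80  87
47  93  88  71  69  70  73  81 103 113 115  99  84  77  73  69  69  70  72  80  87  93
48  81  77  69  71  72  77  91 120 134 123  94  77  71  67  70  71  74  82  89  91  87
49  79  77  71  73  77  86 112 136 132 108  88  72  68  72  70  75  84  88  91  88  78
50  78  76  73  78  91 107 125 127 108  88  76  70  69  71  76  83  91  92  87  78  71
51  78  77  76  83  97 114 120 105  84  73  70  70  71  75  83  89  93  86  79  71  68
52  77  77  79  85  98 105 102  83  72  69  69  71  78  83  92  91  86  79  72  70  68
53  77  78  80  86  91  94  86  
[... 1616 characters left out ...]
  79
72  81  81  82  82  81  83  82  83  79  71  69  69  70  69  72  75  78  78  77  77  80
73  81  82  80  81  82  81  82  80  80  72  68  72  76  77  80  84  81  82  82  82  85
74  82  82  82  82  81  81  80  80  79  72  71  82 104 124 126 124 119 119 118 117 120
75  82  84  83  83  80  81  76  75  73  72  77  95 169 233 236 229 228 231 228 229 230
76  81  82  82  82  83  77  73  72  74  75  82 120 243 365 366 362 362 363 361 358 358
77  83  82  82  82  81  77  70  70  73  80 108 143 271 436 436 433 433 431 428 423 423
78  82  83  84  83  82  78  75  77  85 103 133 149 248 453 455 456 456 453 449 444 443
79  81  82  82  82  81  85  88  98 140 129 147 150 214 445 455 457 455 453 449 445 443
```

The averaged picture resolves the stepped wedge: blunt tip at columns ≤140.5, rows 59–68.5, symmetric about row 63.8 → z≈0.2667; lip front edge ≈0.2585. So about 8 mm more. Return under the lip.

Request:
step_arm(
  moves=[
    {"gripper":0,"tx":0,"ty":2,"tz":0,"ax":0,"ay":-0.06,"az":0},
    {"gripper":0,"tx":0,"ty":2,"tz":0,"ax":0,"ay":-0.06,"az":0},
    {"gripper":0,"tx":0,"ty":2,"tz":0,"ax":0,"ay":0,"az":0},
    {"gripper":0,"tx":0,"ty":2,"tz":0,"ax":0,"ay":0,"az":0},
    {"gripper":0,"tx":0,"ty":1,"tz":0,"ax":0,"ay":0,"az":0},
    {"gripper":0,"tx":0,"ty":0,"tz":0,"ax":0,"ay":0,"az":0},
  ],
)

```text
time: 13.63
tcp_pos: [0.5838, 0.0125, 0.1692]
eef_rot: [2.646, 0.033, 1.684]
force: [-0.1, -0.8, -0.2]
grip_width: 0.0006
gripper_force: 0.0
```

Run:
```python
from h import *
d=np.load('w4.npz');go([.6256,-.019,.222],R.from_rotvec(d['r']))
```

```text
t 13.6333 tcp [0.5838 0.0125 0.1692] F [-0.1113 -0.7763 -0.223 ] q [-0.0488 -0.6627  2.4331  0.2141  0.2436  1.3216] w 0.0006226520035336806
shift cm [6.4898 3.295  1.5291] turn [ 0.033  -0.0626 -0.0056]
```

Request:
step_arm(
  moves=[
    {"gripper":0,"tx":0,"ty":0,"tz":0,"ax":0.033,"ay":-0.063,"az":-0.006},
    {"gripper":0,"tx":1,"ty":0.6,"tz":0.35,"ax":0,"ay":0,"az":0},
    {"gripper":0,"tx":1,"ty":0.6,"tz":0.35,"ax":0,"ay":0,"az":0},
    {"gripper":0,"tx":1,"ty":0.6,"tz":0.35,"ax":0,"ay":0,"az":0},
    {"gripper":0,"tx":1,"ty":0.6,"tz":0.35,"ax":0,"ay":0,"az":0},
    {"gripper":0,"tx":1,"ty":0.6,"tz":0.35,"ax":0,"ay":0,"az":0},
    {"gripper":0,"tx":0,"ty":0,"tz":0,"ax":0,"ay":0,"az":0},
  ],
)

```text
time: 14.22
tcp_pos: [0.6256, -0.0144, 0.2061]
eef_rot: [-2.685, -0.069, -1.593]
force: [0.7, -0.8, 0.5]
grip_width: 0.0005
gripper_force: 0.0
```

Run:
```python
from h import *
d=np.load('w4.npz');go([.6256,-.019,.230],R.from_rotvec(d['r']))
```

```text
t 14.2167 tcp [ 0.6256 -0.0144  0.2061] F [ 0.6791 -0.79    0.5233] q [-0.1428 -0.5462  2.2773  0.4519  0.3825  1.05  ] w 0.0005010684838317876
shift cm [ 2.0859  0.4778 -1.1639] turn [-0.0001 -0.0001  0.0008]
```

Now up 24 mm to 0.230, then slowly to 0.2434.

Request:
step_arm(
  moves=[
    {"gripper":0,"tx":0.7,"ty":0.2,"tz":-0.39,"ax":0,"ay":0,"az":0},
    {"gripper":0,"tx":0.7,"ty":0.2,"tz":-0.39,"ax":0,"ay":0,"az":0},
    {"gripper":0,"tx":0.5,"ty":0,"tz":-0.27,"ax":0,"ay":0,"az":0},
    {"gripper":0,"tx":0.2,"ty":0,"tz":-0.11,"ax":0,"ay":0,"az":0},
    {"gripper":0,"tx":0.18,"ty":0,"tz":-0.1,"ax":0,"ay":0,"az":0},
    {"gripper":0,"tx":0.18,"ty":0,"tz":-0.1,"ax":0,"ay":0,"az":0},
    {"gripper":0,"tx":0.18,"ty":0,"tz":-0.1,"ax":0,"ay":0,"az":0},
    {"gripper":0,"tx":0,"ty":0,"tz":0,"ax":0,"ay":0,"az":0},
  ],
)

```text
time: 14.88
tcp_pos: [0.6246, -0.0176, 0.2352]
eef_rot: [-2.685, -0.07, -1.592]
force: [0.7, -0.3, 0.8]
grip_width: 0.0002
gripper_force: 0.0
```

Request:
step_arm(
  moves=[
    {"gripper":0,"tx":0.18,"ty":0,"tz":-0.05,"ax":0,"ay":0,"az":0},
    {"gripper":0,"tx":0.18,"ty":0,"tz":-0.05,"ax":0,"ay":0,"az":0},
    {"gripper":0,"tx":0.18,"ty":0,"tz":-0.1,"ax":0,"ay":0,"az":0},
    {"gripper":0,"tx":0.16,"ty":0,"tz":-0.1,"ax":0,"ay":0,"az":0},
    {"gripper":0,"tx":0.1,"ty":0,"tz":-0.06,"ax":0,"ay":0,"az":0},
    {"gripper":0,"tx":0,"ty":0,"tz":0,"ax":0,"ay":0,"az":0},
  ],
)

```text
time: 15.38
tcp_pos: [0.6251, -0.0175, 0.2431]
eef_rot: [-2.686, -0.07, -1.59]
force: [-6.2, 0.7, -2.4]
grip_width: 0.0005
gripper_force: 2.7
```

Request:
step_arm(
  moves=[
    {"gripper":0,"tx":-0.4,"ty":0,"tz":0.1,"ax":0,"ay":0,"az":0},
    {"gripper":0,"tx":-0.88,"ty":0,"tz":0.4,"ax":0,"ay":0,"az":0},
    {"gripper":0,"tx":-1.5,"ty":-1,"tz":0.3,"ax":0,"ay":0,"az":0},
    {"gripper":0,"tx":-1.5,"ty":-1,"tz":0.3,"ax":0,"ay":0,"az":0},
    {"gripper":0,"tx":-1.5,"ty":-2,"tz":0,"ax":0,"ay":0,"az":0},
    {"gripper":0,"tx":-1,"ty":-2,"tz":0,"ax":0,"ay":0,"az":0},
    {"gripper":0,"tx":-0.5,"ty":-2,"tz":-0.5,"ax":0,"ay":0,"az":0},
    {"gripper":0,"tx":0,"ty":0,"tz":0,"ax":0,"ay":0,"az":0},
  ],
)

```text
time: 16.05
tcp_pos: [0.5908, 0.0622, 0.1748]
eef_rot: [-2.684, -0.07, -1.589]
force: [1.2, -0.9, -0.7]
grip_width: 0.0004
gripper_force: 0.0
```

Run:
```python
from h import *
d=np.load('w6.npz');go(d['p'],R.from_rotvec(d['r']))
```

```text
t 16.05 tcp [0.5908 0.0622 0.1748] F [ 1.1593 -0.892  -0.7126] q [ 0.0742 -0.619   2.3709 -0.076   0.3216  1.6508] w 0.00041887484556284057
shift cm [-0.9971 -1.0202 -0.4055] turn [-0.0216  0.1241  0.0025]
```

Request:
step_arm(
  moves=[
    {"gripper":0,"tx":-0.5,"ty":-0.5,"tz":-0.2,"ax":0,"ay":0,"az":0},
    {"gripper":0,"tx":-0.5,"ty":-0.5,"tz":-0.2,"ax":0,"ay":0,"az":0},
    {"gripper":0,"tx":0,"ty":0,"tz":0,"ax":-0.01,"ay":0.06,"az":0},
    {"gripper":0,"tx":0,"ty":0,"tz":0,"ax":-0.01,"ay":0.06,"az":0},
    {"gripper":0,"tx":0,"ty":0,"tz":0,"ax":0,"ay":0,"az":0},
    {"gripper":0,"tx":0,"ty":0,"tz":0,"ax":0,"ay":0,"az":0},
  ],
)

```text
time: 16.55
tcp_pos: [0.5831, 0.0683, 0.1688]
eef_rot: [-2.615, -0.053, -1.733]
force: [-0.1, 0.2, 0.3]
grip_width: 0.0007
gripper_force: 0.0
```

Run:
```python
from h import *
s=get_state();C=cam('wrist',s);d=np.load('w6.npz');C6=cam('wrist',{'tcp_pos':d['p'],'eef_rot':d['r']})
print(s['time'],s['tcp_pos'])
zz=[[.600,.1387,z] for z in(.259,.263,.2667,.270)]
print(proj(C6,zz).ravel(),proj(C,zz).ravel())
a=np.mean([snapshot('wrist').astype(float).sum(2) for _ in range(12)],0);b=np.load('w6avg.npy')
print('cols old 162 166 172 |')
print('old',[(r,*b[r,[160,166,174]].astype(int)) for r in range(70,102)])
print('new',[(r,*a[r,[160,166,174]].astype(int)) for r in range(48,82)])
for r in range(42,80): print(r,' '.join('%3d'%min(a[r,c:c+2].mean(),999) for c in range(124,158,2)))
```

```text
16.55 [0.5831 0.0683 0.1688]
[148.3254  85.1058 145.6874  74.2827 143.1737  63.9511 140.87    54.4656] [136.8222  87.5672 133.8862  76.6584 131.0841  66.2283 128.512   56.6381]
cols old 162 166 172 |
old [(70, np.int64(263), np.int64(595), np.int64(596)), (71, np.int64(291), np.int64(598), np.int64(600)), (72, np.int64(310), np.int64(602), np.int64(604)), (73, np.int64(341), np.int64(605), np.int64(606)), (74, np.int64(378), np.int64(607), np.int64(607)), (75, np.int64(431), np.int64(606), np.int64(605)), (76, np.int64(489), np.int64(601), np.int64(601)), (77, np.int64(516), np.int64(595), np.int64(596)), (78, np.int64(529), np.int64(590), np.int64(591)), (79, np.int64(539), np.int64(589), np.int64(589)), (80, np.int64(548), np.int64(589), np.int64(588)), (81, np.int64(555), np.int64(588), np.int64(588)), (82, np.int64(550), np.int64(572), np.int64(573)), (83, np.int64(530), np.int64(546), np.int64(549)), (84, np.int64(491), np.int64(531), np.int64(553)), (85, np.int64(451), np.int64(552), np.int64(573)), (86, np.int64(438), np.int64(584), np.int64(599)), (87, np.int64(437), np.int64
[... 4475 characters left out ...]
4 105 109 110 112 111 118 450 515 532 544 545 546 547 550 571
71  81 139 164 160 159 164 166 170 434 501 516 527 529 530 529 536 556
72 109 235 303 307 312 314 316 314 443 484 500 509 512 511 512 515 537
73 137 315 433 434 435 433 426 421 437 465 482 491 495 496 496 497 505
74 145 283 444 448 450 447 446 443 434 445 464 474 478 478 478 479 482
75 146 253 440 449 449 448 446 444 434 433 446 455 459 460 460 461 461
76 146 214 433 447 450 449 447 444 436 422 430 437 442 442 443 442 444
77 147 184 420 448 449 449 446 444 439 422 417 423 425 426 425 427 426
78 146 164 400 446 448 449 446 444 441 426 413 414 414 413 412 413 413
79 146 148 370 446 449 449 447 445 440 432 417 407 408 407 406 407 405
```

The arm had still been settling between the view and the average; re-measure tip and lip in one settled average.

Run:
```python
from h import *
s=get_state();C=cam('wrist',s)
print(s['time'],s['tcp_pos'],s['qd'])
A=[snapshot('wrist').astype(float).sum(2) for _ in range(14)];s2=get_state();print(s2['tcp_pos'],s2['eef_rot']-s['eef_rot'])
a=np.mean(A,0);print('drift',np.abs(A[0]-A[-1])[40:90,110:180].mean())
np.save('w7avg.npy',a)
C=cam('wrist',s2);print(proj(C,[[.600,.1387,z] for z in(.263,.2685)]),proj(C,[[.600,.1357,z] for z in(.263,.267)]))
for r in range(44,76): print(r,' '.join('%3d'%min(a[r,c:c+2].mean(),999) for c in range(104,138,2)))
print('nose');
for r in range(56,92): print(r,' '.join('%3d'%a[r,c] for c in(136,138,139,140,141,142,144,148,160)))
```

```text
17.15 [0.5833 0.0683 0.1696] [-0.0006  0.      0.0002 -0.0034  0.0013  0.0018]
[0.5833 0.0683 0.1695] [-0.     -0.0001 -0.    ]
drift 3.65
[[134.4219  78.8892]
 [130.2548  63.3608]] [[142.1382  78.9994]
 [139.2591  67.7716]]
44  68  68  68  83 125 153 151 129  80  68  67  67  66  68  75  89  93
45  69  68  76 102 132 145 127  78  69  70  68  69  69  75  88  92  91
46  70  80 114 134 144 110  79  69  69  68  70  69  76  87  93  92  85
47  82 107 145 141 110  67  67  69  69  67  68  80  86  93  92  80  72
48  87 118 117 102  69  67  68  67  68  69  80  92  93  91  79  70  67
49  80  81  81  73  68  68  69  68  68  81  92  94  91  80  70  68  67
50  81  81  81  76  67  69  68  69  77 122 114  92  80  68  68  68  69
51  80  79  78  77  69  69  68  93 127 148 138  84  70  69  70  67  68
52  78  79  76  76  69  68  96 136 153 147 109  72  66  67  69  68  68
53  75  77  77  76  70 100 137 153 150 109  74  69  68  68  68  68  68
54  79  76  76  76  74 102 117 116 107  74  68  68  69  69  67  69  69
55  80  77  78  75  77  80  82  83  76  69  67  68  68  67  69  66  68
56  79  80  79  77  77 
[... 2105 characters left out ...]
4 447 444 443 442 429 419 439 464 463
75 446 444 445 441 438 425 424 441 444
76 447 444 444 441 439 436 410 424 427
77 447 447 444 441 439 437 405 412 412
78 447 446 443 441 440 436 418 404 406
79 448 446 443 442 441 437 430 397 397
80 448 446 446 443 441 439 439 409 389
81 450 446 447 443 442 438 448 435 382
82 449 446 446 444 441 440 434 439 378
83 449 447 446 443 443 441 436 437 376
84 449 447 447 445 444 442 436 438 376
85 449 447 447 445 444 442 438 438 377
86 448 448 447 447 444 442 438 438 379
87 448 447 448 446 443 443 437 438 377
88 447 447 446 446 444 443 438 436 380
89 447 447 446 448 447 442 439 434 383
90 446 448 447 447 446 442 439 434 387
91 447 447 445 446 444 443 440 434 387
```

Settled reading: stepped wedge apex at row ≈60.2 (columns →129), lip nose rows 60–79.5 with front edge ≈70 → 3.5 mm still to go. Back under the lip.

Request:
step_arm(
  moves=[
    {"gripper":0,"tx":0,"ty":1.5,"tz":0,"ax":0.01,"ay":-0.06,"az":0},
    {"gripper":0,"tx":0,"ty":1.5,"tz":0,"ax":0.01,"ay":-0.04,"az":0},
    {"gripper":0,"tx":0,"ty":1.5,"tz":0,"ax":0,"ay":0,"az":0},
    {"gripper":0,"tx":0,"ty":1.5,"tz":0,"ax":0,"ay":0,"az":0},
    {"gripper":0,"tx":0,"ty":1.2,"tz":0,"ax":0,"ay":0,"az":0},
    {"gripper":0,"tx":0,"ty":0.5,"tz":0,"ax":0,"ay":0,"az":0},
    {"gripper":0,"tx":0,"ty":0,"tz":0,"ax":0,"ay":0,"az":0},
  ],
)

```text
time: 18.43
tcp_pos: [0.5852, 0.0007, 0.1694]
eef_rot: [-2.663, -0.048, -1.662]
force: [0.5, 0.0, -0.6]
grip_width: 0.0002
gripper_force: 0.0
```

Run:
```python
from h import *
d=np.load('w4.npz');go([.6256,-.0175,.215],R.from_rotvec(d['r']))
```

```text
t 18.4333 tcp [0.5852 0.0007 0.1694] F [ 0.5191  0.0147 -0.6145] q [-0.0964 -0.6553  2.4208  0.3842  0.2824  1.1334] w 0.00022560299189257257
shift cm [5.8252 1.9944 1.5868] turn [ 0.0217 -0.0452 -0.0018]
```

Request:
step_arm(
  moves=[
    {"gripper":0,"tx":0,"ty":0,"tz":0,"ax":0.0217,"ay":-0.0452,"az":-0.002},
    {"gripper":0,"tx":1.1,"ty":0.4,"tz":0.3,"ax":0,"ay":0,"az":0},
    {"gripper":0,"tx":1.1,"ty":0.4,"tz":0.3,"ax":0,"ay":0,"az":0},
    {"gripper":0,"tx":1.1,"ty":0.4,"tz":0.3,"ax":0,"ay":0,"az":0},
    {"gripper":0,"tx":1.1,"ty":0.4,"tz":0.3,"ax":0,"ay":0,"az":0},
    {"gripper":0,"tx":1.1,"ty":0.4,"tz":0.2,"ax":0,"ay":0,"az":0},
    {"gripper":0,"tx":0,"ty":0,"tz":0,"ax":0,"ay":0,"az":0},
  ],
)

```text
time: 19.02
tcp_pos: [0.6264, -0.0166, 0.2133]
eef_rot: [-2.683, -0.07, -1.595]
force: [0.0, -0.2, 0.6]
grip_width: 0.0003
gripper_force: 0.0
```

Run:
```python
from h import *
d=np.load('w4.npz');go([.6256,-.0175,.238],R.from_rotvec(d['r']))
```

```text
t 19.0167 tcp [ 0.6264 -0.0166  0.2133] F [ 0.0022 -0.2173  0.6456] q [-0.149  -0.55    2.2683  0.4545  0.3955  1.0465] w 0.00032586125913863404
shift cm [ 2.1303  0.1062 -1.2568] turn [-0.0007 -0.0018  0.0011]
```

Request:
step_arm(
  moves=[
    {"gripper":0,"tx":0.7,"ty":0.1,"tz":-0.4,"ax":0,"ay":0,"az":0},
    {"gripper":0,"tx":0.7,"ty":0,"tz":-0.4,"ax":0,"ay":0,"az":0},
    {"gripper":0,"tx":0.5,"ty":0,"tz":-0.3,"ax":0,"ay":0,"az":0},
    {"gripper":0,"tx":0.26,"ty":0,"tz":-0.14,"ax":0,"ay":0,"az":0},
    {"gripper":0,"tx":0.18,"ty":0,"tz":-0.1,"ax":0,"ay":0,"az":0},
    {"gripper":0,"tx":0.18,"ty":0,"tz":-0.1,"ax":0,"ay":0,"az":0},
    {"gripper":0,"tx":0,"ty":0,"tz":0,"ax":0,"ay":0,"az":0},
  ],
)

```text
time: 19.6
tcp_pos: [0.6242, -0.0167, 0.2403]
eef_rot: [-2.684, -0.071, -1.592]
force: [-0.7, 0.3, 0.7]
grip_width: 0.0008
gripper_force: 0.0
```

Request:
step_arm(
  moves=[
    {"gripper":0,"tx":0.18,"ty":0,"tz":-0.06,"ax":0,"ay":0,"az":0},
    {"gripper":0,"tx":0.17,"ty":0,"tz":-0.07,"ax":0,"ay":0,"az":0},
    {"gripper":0,"tx":0.15,"ty":0,"tz":-0.08,"ax":0,"ay":0,"az":0},
    {"gripper":0,"tx":0.12,"ty":0,"tz":-0.06,"ax":0,"ay":0,"az":0},
    {"gripper":0,"tx":0,"ty":0,"tz":0,"ax":0,"ay":0,"az":0},
    {"gripper":0,"tx":0,"ty":0,"tz":0,"ax":0,"ay":0,"az":0},
  ],
)

```text
time: 20.1
tcp_pos: [0.6248, -0.0166, 0.2463]
eef_rot: [-2.685, -0.07, -1.591]
force: [-2.8, 0.4, -2.4]
grip_width: 0.0006
gripper_force: 1.8
```

Request:
step_arm(
  moves=[
    {"gripper":0,"tx":-0.4,"ty":0,"tz":0.1,"ax":0,"ay":0,"az":0},
    {"gripper":0,"tx":-0.88,"ty":0,"tz":0.4,"ax":0,"ay":0,"az":0},
    {"gripper":0,"tx":-1.6,"ty":-1,"tz":0.2,"ax":0,"ay":0,"az":0},
    {"gripper":0,"tx":-1.6,"ty":-1,"tz":0.2,"ax":0,"ay":0,"az":0},
    {"gripper":0,"tx":-1.6,"ty":-2,"tz":0,"ax":0,"ay":0,"az":0},
    {"gripper":0,"tx":-1.2,"ty":-2,"tz":0,"ax":0,"ay":0,"az":0},
    {"gripper":0,"tx":-0.8,"ty":-2,"tz":-0.5,"ax":0,"ay":0,"az":0},
    {"gripper":0,"tx":0,"ty":-0.8,"tz":0,"ax":0,"ay":0,"az":0},
  ],
)

```text
time: 20.77
tcp_pos: [0.5842, 0.0703, 0.1711]
eef_rot: [-2.685, -0.072, -1.59]
force: [1.7, 0.2, -0.2]
grip_width: 0.0004
gripper_force: 0.0
```

Request:
step_arm(
  moves=[
    {"gripper":0,"tx":0,"ty":0,"tz":-0.2,"ax":-0.01,"ay":0.06,"az":0},
    {"gripper":0,"tx":0,"ty":0,"tz":0,"ax":-0.01,"ay":0.06,"az":0},
    {"gripper":0,"tx":0,"ty":0,"tz":0,"ax":0,"ay":0,"az":0},
    {"gripper":0,"tx":0,"ty":0,"tz":0,"ax":0,"ay":0,"az":0},
    {"gripper":0,"tx":0,"ty":0,"tz":0,"ax":0,"ay":0,"az":0},
    {"gripper":0,"tx":0,"ty":0,"tz":0,"ax":0,"ay":0,"az":0},
  ],
)

```text
time: 21.27
tcp_pos: [0.5844, 0.0674, 0.1749]
eef_rot: [-2.609, -0.051, -1.74]
force: [-0.0, 0.1, 0.9]
grip_width: 0.0002
gripper_force: 0.0
```

Run:
```python
from h import *
s=get_state();print(s['time'],s['tcp_pos'],np.abs(s['qd']).max())
A=[snapshot('wrist').astype(float).sum(2) for _ in range(12)];s=get_state()
a=np.mean(A,0);np.save('w8avg.npy',a);C=cam('wrist',s)
P=proj(C,[[.600,.1387,.2685],[.600,.1357,.2695]]);print(P)
u,v=P[0].astype(int);print('tip')
print('cols',u-20,'..')
for r in range(v-20,v+20): print(r,' '.join('%3d'%min(a[r,c:c+2].mean(),999) for c in range(u-20,u+2,2)),'|',' '.join('%3d'%a[r,c] for c in(u+16,u+20,u+30)))
```

```text
21.2667 [0.5844 0.0674 0.1749] 0.027729420782054724
[[131.5057  77.6256]
 [138.5248  74.9427]]
tip
cols 111 ..
57  68  69  83 102  98  93  88  78  70  67  68 | 597 595 596
58  69  88 118 133 118  99  77  72  68  68  68 | 590 591 592
59  75 106 142 145 116  84  70  70  68  68  72 | 584 584 584
60  88 130 150 133  95  71  69  68  70  73  83 | 578 579 581
61 119 144 134  97  76  68  68  67  73  83  92 | 581 580 578
62 140 131  97  75  68  70  66  70  82  91  94 | 583 582 583
63 128  99  76  69  67  69  70  82  90  93  92 | 583 583 582
64 100  76  69  69  70  67  76  89  92  92  78 | 564 564 566
65  83  69  68  66  68  78 107 116 109  82  71 | 531 532 536
66  79  69  69  66  78 118 133 129  92  72  67 | 529 527 529
67  76  69  67  78 117 143 148 118  80  68  68 | 572 570 570
68  77  69  76 117 144 149 125  81  68  69  68 | 602 601 598
69  75  75  98 125 132 124  90  69  69  71  67 | 604 605 606
70  75  76  98 105 105  95  71  68  68  68  69 | 600 601 602
71  78  77  81  85  82  77  69  68  68  69  67 | 594 595 596
72  80  79  80  82  82  78  68  67  67  68  68 | 586 591 620
73  80  81  8
[... 750 characters left out ...]
129 284 445 449 | 401 398 398
86  79  78  79  74  68  78 120 146 250 441 449 | 411 398 390
87  74  72  73  71  82 108 142 148 211 438 448 | 427 415 387
88  72  68  70  84 155 139 149 148 176 426 447 | 436 434 385
89  73  67  78 182 269 151 147 148 163 398 448 | 438 443 386
90  74  68 140 337 352 162 147 148 147 375 447 | 439 443 383
91  76 115 283 424 396 175 147 147 146 331 447 | 438 442 383
92  87 241 413 449 418 199 148 148 148 290 446 | 437 442 382
93 187 373 445 448 431 226 147 148 148 252 445 | 438 442 380
94 339 441 449 448 443 256 147 147 147 210 441 | 436 443 379
95 419 446 449 449 446 296 149 149 149 176 427 | 436 443 378
96 439 446 449 450 446 333 153 147 149 161 404 | 435 443 378
```

Tip mid row 75.6, lip front edge 75.6–76: level within about 0.3 mm. The gripper is clear of everything; hand in.

```bash
python3 -c "
from rig import *
print(get_state()['force']);print(hand_in())"
```

```text
[-0.29926061 -0.55650378 -0.38713267]
the job is handed in; nothing more can be done
None
```

The job is handed in: I pressed the stop button fully down with the window shut, then pushed the window up from beneath. The front edge of the lip now stands level with the pointer to about 0.3 mm by my last camera measurement, and the gripper is clear of everything.

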